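Probe the test pad of a radio board

ROBOT

A 6-joint arm with a two-finger parallel gripper is mounted at the origin on the work surface. World frame = base frame: x ahead of the robot, y to its left, z up, the work surface at z = 0. Lengths are in m, angles in rad, forces in N, time in s.
With the tool pointing down it reaches from about 0.375 to 0.9 m from the base axis. Payload 3.1 kg.
Tool frame: the origin (TCP) lies midway between the tips of the shut fingers; the grasp point (between the pads) lies 19 mm behind it; z points along the fingers, y is the line along which they close (so a half turn about z gives the same grasp; the last joint's range is limited). The gripper opens to 87 mm and grips with 3 to 60 N. Pads are 19 mm wide; open, the fingers measure 117 mm over their backs; the gripper's body (75 mm by 190 mm) begins 51 mm behind the grasp point.
Start: joints at [-1.488, 0.527, 1.433, -0, 1.181, -0.178], TCP at [0.161, -0.604, 0.223] pointing down, gripper open.
Joint ranges: [-3.08, 3.08], [-0.75, 2.2], [0.22, 2.44], [-1.43, 4.57], [0, 2.65], [-2.85, 2.85]. Speed limits (rad/s): [2.79, 2.79, 3.14, 3.14, 3.14, 3.14].

INTERFACE

Orientations are given as a unit quaternion [x, y, z, w].
In Python, from rig import status, imaging, order gives the robot as it stands.
- The arm moves only by the tool arm_command, never from a script. Its argument "deltas" is one flat list of numbers, 5 for each row, row after row: the opening, from -1 (shut) to 1 (fully open), so that 0 is half open, then the shift along the tool's x, y, z in m, then the turn about the tool's z in rad. In form: [gripper, tx, ty, tz, roll, gripper, tx, ty, tz, roll, ...]. A call has 1 to 12 rows; each row shifts and turns the commanded pose from where the row before left it, along the tool's axes as they then stand; what a row does not reach is not made up. A row lasts 1/8 s, in which the tool goes at most 62.5 mm and 10.7 degrees, less where a joint would pass 70% of its speed; a pose out of reach is approached as far as the arm can. A call with a gripper value outside its range is refused whole. The fingers move at their own pace and stop on an object; "newtons" is the grip in N (left out, the last holds). Time passes only in rows, so rows that do not move let the fingers close. It gives the time, the measured TCP pose, the force, the opening and the grip force at its end, in the units of the state.
- status.get_obs(): the state, without advancing time (a new reading comes with each control period).
- imaging.camera(name): name is "side" or "top"; returns (picture, depth): 420x560x3 uint8, red, green, blue; 420x560 float32, m along the optical axis (not along the pixel's ray), 0 where there is no reading.
- imaging.camera_params(name): a dict with "intrinsics" (3x3 intrinsics, pixels), "camera_from_world" (4x4, takes a point from world to camera coordinates). Camera axes: x right, y up, looking along -z (the intrinsics and any distortion apply to the point x, -y, -z); pixel columns grow to the right and rows downward; lengths in m; the calibration is good to about 2 mm. A picture is of the moment at which its call begins. camera_params takes no time and is no camera call.
- order.hand_in(): hands the job in; it is judged then, once.
The state is a dict: "time": time; "q": joint angles; "joint_velocities": joint speeds; "joint_torque": joint torques, N m; "position": TCP position; "tool_rot": TCP orientation; "ft_force": force on the tool from outside, world axes, zero at the start; "moment": the same for the moment, N m; "grip_width": finger opening in m; "grip_force": force on a finger pad.
Only numpy, scipy, OpenCV 4.12 (cv2) and the standard library are available. Lean on these libraries where they do the work, as an engineer would, in place of code of your own. Each camera call takes 0.05 s, during which the arm holds its last target. There are 200 camera calls.

TASK

Slide the circuit-board carrier, which has an orange grip fin, over the probe stand's bed, flat on the bed all the way, until the gold test pad is right under the needle of the probe. Let go, press the red probe cap down until the needle bears gently but definitely on the pad (a few newtons, for about a second), never letting it touch the board anywhere else, then let it spring back up and leave the pad under the needle. Do not disturb the Morse paddle, the mug or the microphone, and do not knock against the stand.

Things in the scene. Friction and masses are not known exactly. Their poses are not given: they have to be found in the camera images.
- stand: Fixed probe stand. Origin on the table straight below the needle; x points from the bed's near edge to its far edge, z up. Aluminium bed 360 x 320 mm, 12 mm thick: x -250 to +110, y -160 to +160 mm. Blue head, 40 mm square, above the origin, 123 to 168 mm over the table.
- post_top (a point): Top of the stand's post, in the stand's frame (20, 135, 177) mm: steel post 26 mm thick with a 48 mm foot and a blue clamp 44 x 52 mm at the top; a blue arm 28 mm wide, 135 to 161 mm over the table, runs from it to the head.
- lens_edge (a point): Middle of the lower near edge of the stand's framed magnifier, in the stand's frame (-95, 0, 128) mm. The magnifier lies level over the bed, x -95 to -25, y -80 to +80 mm, 128 to 138 mm over the table. With the pad under the needle the fin stands just at this edge, so an upright gripper hits it: lean the tool back, towards the bed's near side.
- carrier: Loose black carrier 155 (x) x 100 (y) x 9 mm with a green circuit board on it (top face 12 mm over the underside), about 0.35 kg, lying on the bed. Origin at the centre of its underside. Parts on the board are at most 5 mm high. Orange upright grip fin at x -60 mm: 26 mm long in x, 14 mm thick in y, top 48 mm over the underside.
- fin_top (a point): Centre of the top of the orange fin, in the carrier's frame (-60, 0, 48) mm; axes as the carrier's.
- pad (a point): Centre of the gold test pad, 7 mm across in a black and a white ring, on the top face of the board; in the carrier's frame (40, 0, 12.5) mm.
- probe: Sprung probe, slides straight down up to 20 mm in the head and springs back: shaft 8 mm thick, brass needle 3 mm thick at the tip, red cap. Origin at the needle's tip, at rest 40 mm over the table, 16 mm over the board. The spring alone resists with 1 to 3 N; needle contact adds to that: 3 to 10 N of contact is right, over 20 N breaks the needle.
- needle_tip (a point): The tip of the needle (moves with the probe).
- cap_top (a point): Centre of the top face of the red cap, 30 mm across, 10 mm thick, 175 mm above the tip (215 mm over the table at rest).
- paddle: Bystander: Morse paddle key, steel base 85 x 70 mm, red finger pieces, 43 mm high. Origin at the centre of the underside.
- mug: Bystander: blue mug, 76 mm across, 90 mm high. Origin at the centre of the underside.
- mic: Bystander: black hand microphone lying flat, 85 x 55 x 30 mm. Origin at the centre of the underside.
There are look-alikes about, which are no part of the job. What is shaped like the carrier but brown is not meant.

How it is judged:
By the outcome, as a careful person would: the job done as asked, in the order asked, and still so for the second after the job is handed in, with the robot touching nothing.
It also fails if it takes over 64 s, if anything falls off the work surface, if the arm or the gripper's body presses on something with over 40 N, if the wrist force passes 120 N, or if a joint passes its speed limit or range.

## Working session

There is one attempt and no reset: what is moved stays moved. The work goes in short steps, Python scripts to look and compute and a tool call to move; the robot and the scene stay as the last step left them, time stands still between calls to the robot, and variables do not carry over. Pictures are saved under pics/ and viewed, at most 10 in all, crops included, and the job is handed in when it is done.

Besides the shell and the picture viewer there is one more tool, called after ">>>" as name(argument=value, ...) on one line, values as JSON. arm_command: Moves the arm, as the interface text tells. Its arguments: {"type":"object","properties":{"deltas":{"type":"array"},"newtons":{"type":"number"}},"required":["deltas"]}

```bash
mkdir -p pics; cat > h.py <<'E'
import numpy as np, cv2
from rig import status, imaging, order
def snap(n,f):
    p,d=imaging.camera(n); cv2.imwrite(f'pics/{f}.png',p[:,:,::-1]); np.save(f'pics/{f}.npy',d); return p,d
def cal(n):
    c=imaging.camera_params(n); return np.array(c['intrinsics']),np.array(c['camera_from_world']),c
def unproj(n,u,v,d):
    K,T,_=cal(n); p=np.array([(u-K[0,2])/K[0,0]*d,-(v-K[1,2])/K[1,1]*d,-d,1]); return (np.linalg.inv(T)@p)[:3]
def ray_z(n,u,v,z):
    o=np.linalg.inv(cal(n)[1])[:3,3]; p=unproj(n,u,v,1.0); return o+(p-o)*(z-o[2])/(p[2]-o[2])
def proj(n,P):
    K,T,_=cal(n); c=T@np.append(P,1); return np.array([K[0,0]*c[0]/-c[2]+K[0,2],-K[1,1]*c[1]/-c[2]+K[1,2]])*1.0 if 0 else np.array([K[0,0]*c[0]/-c[2]+K[0,2],K[1,1]*-c[1]/-c[2]+K[1,2]])
E
python3 - <<'E'
from h import *
for n in ('top','side'):
    p,d=snap(n,n+'0'); c=cal(n); print(n,c[2].keys(),c[0].round(1).tolist(),np.linalg.inv(c[1]).round(3).tolist(),c[2].get('distortion'))
print(status.get_obs())
a=cv2.imread('pics/top0.png');b=cv2.imread('pics/side0.png')
E
```

```text
top dict_keys(['intrinsics', 'camera_from_world']) [[461.6, 0.0, 275.3], [0.0, 461.6, 213.9], [0.0, 0.0, 1.0]] [[0.014, 0.989, -0.144, 0.408], [-1.0, 0.017, 0.017, -0.015], [0.019, 0.144, 0.989, 1.577], [0.0, 0.0, 0.0, 1.0]] None
side dict_keys(['intrinsics', 'camera_from_world']) [[447.9, 0.0, 279.8], [0.0, 447.9, 209.7], [0.0, 0.0, 1.0]] [[-0.814, 0.309, -0.492, 0.031], [-0.581, -0.413, 0.701, 0.785], [0.013, 0.856, 0.516, 0.745], [0.0, 0.0, 0.0, 1.0]] None
{'time': 0.1, 'q': array([-1.48850334e+00,  5.28370042e-01,  1.43376951e+00, -3.93824488e-05,
        1.18141763e+00, -1.78513821e-01]), 'joint_velocities': array([-5.06386028e-05, -2.68051641e-03, -3.38701107e-03, -7.82982584e-04,
        2.14191144e-03,  3.84374945e-04]), 'joint_torque': array([-7.91963384e-05, -4.40986383e+01, -1.77150965e+01,  6.33867527e-02,
        5.34392218e-02, -4.84317218e-05]), 'position': array([ 0.16111633, -0.603189  ,  0.22167292]), 'tool_rot': array([ 9.91508065e-01,  1.30041501e-01,  2.90501157e-05, -9.82003874e-04]), 'ft_force': array([-0.30394586,  0.34035191,  0.19577633]), 'moment': array([-0.01863292,  0.02063892, -0.01770793]), 'grip_force': 0.0, 'grip_width': 0.08691006966651668}
```

View pics/top0.png

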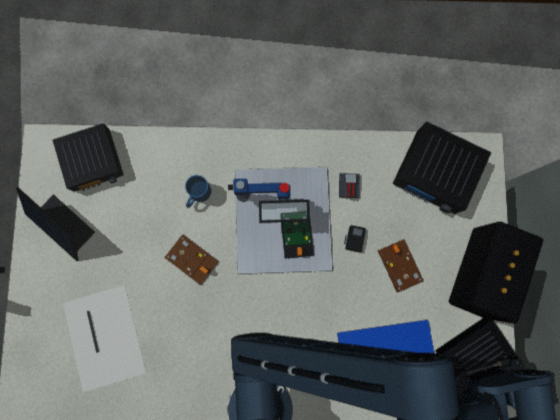

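View pics/side0.png

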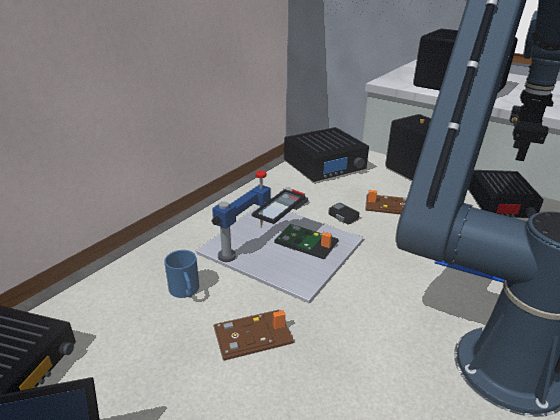

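The carrier wanted is the green board with the orange fin, top (299,252), side (326,240). The look-alikes are the brown ones at top (192,260) and (400,265), side (253,335) and (385,202). I'll check this in close crops.

```bash
python3 - <<'E'
import cv2
a=cv2.imread('pics/top0.png')[162:280,228:368];cv2.imwrite('pics/t1.png',cv2.resize(a,None,fx=5,fy=5,interpolation=cv2.INTER_CUBIC))
a=cv2.imread('pics/side0.png')[165:305,190:370];cv2.imwrite('pics/s1.png',cv2.resize(a,None,fx=4,fy=4,interpolation=cv2.INTER_CUBIC))
E
```

```text
(no output)
```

View pics/t1.png

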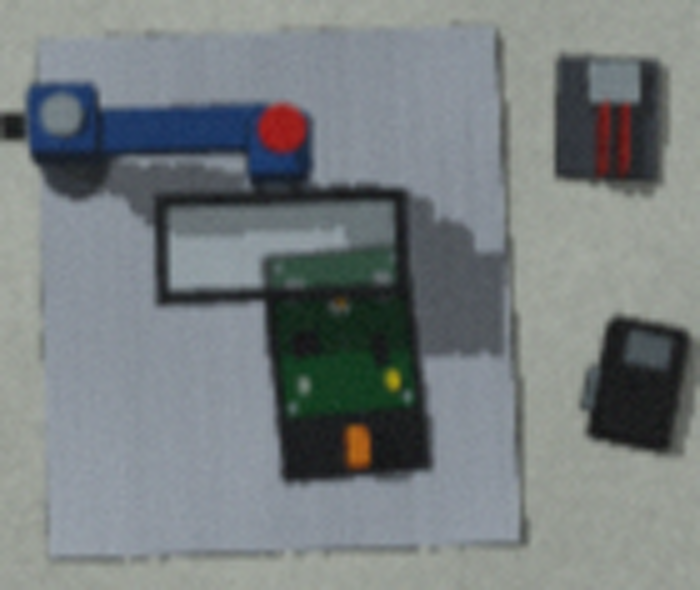

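View pics/s1.png

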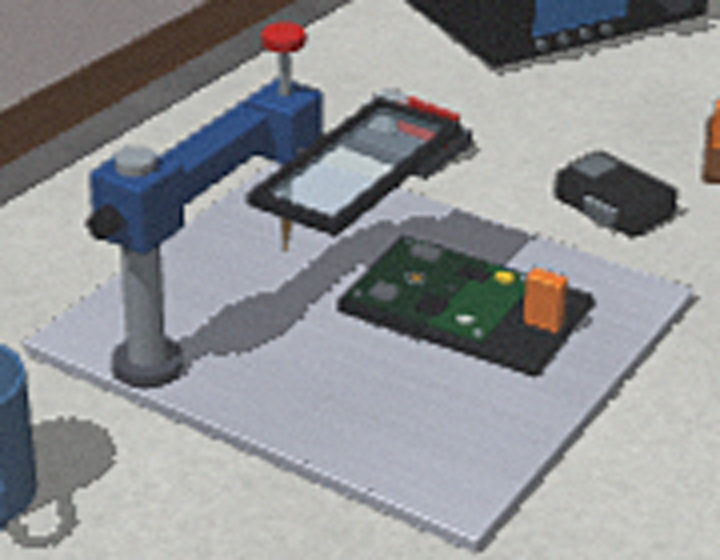

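```bash
cat > fit.py <<'E'
from h import *
from scipy.optimize import least_squares
def fit(obs,z0,x0):
    def res(p):
        c,s=np.cos(p[2]),np.sin(p[2]); r=[]
        for n,(u,v),P in obs:
            P=np.array(P)/1000.; W=[p[0]+c*P[0]-s*P[1],p[1]+s*P[0]+c*P[1],P[2]+z0]
            r+=list(proj(n,W)-[u,v])
        return np.array(r)
    o=least_squares(res,x0,loss='soft_l1'); return o.x,res(o.x).reshape(-1,2)
T=lambda x,y:('top',(228+(x+.5)/5-.5,162+(y+.5)/5-.5))
S=lambda x,y:('side',(190+(x+.5)/4-.5,165+(y+.5)/4-.5))
E
python3 - <<'E'
from fit import *
st=[(*T(38,38),(110,160,12)),(*T(497,27),(110,-160,12)),(*T(522,542),(-250,-160,12)),(*T(50,556),(-250,160,12)),(*T(282,128),(0,0,215)),
(*S(25,343),(110,160,12)),(*S(478,540),(-250,160,12)),(*S(693,291),(-250,-160,12)),(*S(286,250),(0,0,40)),(*S(284,33),(0,0,215))]
p,r=fit(st,0,[.6,0,0]);print(p,r.round(1).tolist())
ca=[(*T(340,303),(40,0,12.5)),(*T(285,478),(-77.5,50,9)),(*T(430,467),(-77.5,-50,9)),
(*S(415,278),(40,0,12.5)),(*S(340,298),(77.5,50,9)),(*S(541,364),(-77.5,50,9)),(*S(593,295),(-77.5,-50,9)),(*S(548,273),(-60,0,48)),(*S(403,237),(77.5,-50,9))]
q,r=fit(ca,.012,[.5,0,0]);print(q,r.round(1).tolist())
c,s=np.cos(q[2]),np.sin(q[2]);print('fin',q[0]-.06*c,q[1]-.06*s,'pad',q[0]+.04*c,q[1]+.04*s)
E
```

```text
[ 0.69036538 -0.06337607  0.04656172] [[-0.6, -0.5], [-0.5, -0.8], [-0.3, 0.2], [-0.8, 0.4], [0.0, -0.5], [-0.3, -0.7], [0.3, 0.1], [1.1, -0.9], [0.4, -0.1], [0.4, -0.8]]
[ 0.56963589 -0.11463896  0.11958858] [[-0.3, -0.5], [-0.2, 0.6], [0.3, -0.3], [0.5, -0.4], [-0.7, 0.5], [-0.5, 0.5], [0.7, -0.7], [0.2, 0.3], [-0.0, -0.9]]
fin 0.510064420432329 -0.1217971880531793 pad 0.6093502007588739 -0.10986681400417884
```

Both poses are fitted to about 1 px: needle at (0.690, -0.063), fin at (0.510, -0.122). The moves can't tilt the tool, so I'll bring the carrier in yawed about 128°. That puts the fin on the free right side, and an upright gripper clears the lens. First the approach.

>>> arm_command(deltas=[0,0,0,0,0.14,0,0.0225,-0.0242,0,0,0,0.0225,-0.0242,0,0,0,0.0225,-0.0242,0,0,0,0.0225,-0.0242,0,0,0,0.0225,-0.0242,0,0,0,0.0225,-0.0242,0,0,0,0.0225,-0.0242,0,0,0,0.0225,-0.0242,0,0,0,0.0225,-0.0242,0,0,0,0.0225,-0.0242,0,0,0,0.0225,-0.0242,0,0], newtons=25)

```text
time: 1.6
position: [0.3752, -0.3086, 0.2223]
tool_rot: [0.998, 0.06, -0.0, -0.0]
ft_force: [-0.0, 0.3, -0.0]
grip_width: 0.0435
grip_force: 0.0
```

>>> arm_command(deltas=[0,0.0225,-0.0242,0,0,0,0.0225,-0.0242,0,0,0,0.0225,-0.0242,0,0,0,0.0225,-0.0242,0,0,0,0.0225,-0.0242,0,0,0,0.0225,-0.0242,0,0,0,0.0225,-0.0242,0,0,0,0,0,0,0,0,0,0,0,0])

```text
time: 2.72
position: [0.5102, -0.1227, 0.2222]
tool_rot: [0.998, 0.061, -0.001, -0.0]
ft_force: [-0.9, -1.1, 0.4]
grip_width: 0.0437
grip_force: 0.0
```

>>> arm_command(deltas=[0,0,0,0.03,0,0,0,0,0.03,0,0,0,0,0.03,0,0,0,0,0.03,0,0,0,0,0.03,0,0,0,0,0.02,0,0,0,0,0.016,0,0,0,0,0,0,-1,0,0,0,0,-1,0,0,0,0,-1,0,0,0,0,-1,0,0,0,0], newtons=20)

```text
time: 4.22
position: [0.5108, -0.1222, 0.0371]
tool_rot: [0.998, 0.06, 0.0, -0.0]
ft_force: [0.9, 1.7, 3.9]
grip_width: 0.0137
grip_force: 20.0
```

```bash
python3 - <<'E'
from h import *
snap('side','side1'); o=status.get_obs();print(o['position'],o['grip_width'],o['grip_force'],o['ft_force'],o['q'])
a=cv2.imread('pics/side1.png')[165:305,190:370];cv2.imwrite('pics/s2.png',cv2.resize(a,None,fx=4,fy=4,interpolation=cv2.INTER_CUBIC))
E
```

```text
[ 0.51077947 -0.12226852  0.03702834] 0.013968757934006974 19.994248864240944 [-0.40150622  2.42171528  4.18189816] [-4.48064483e-01  6.93032836e-01  1.82101684e+00  4.56077233e-04
  6.27405164e-01  1.00111150e+00]
```

View pics/s2.png

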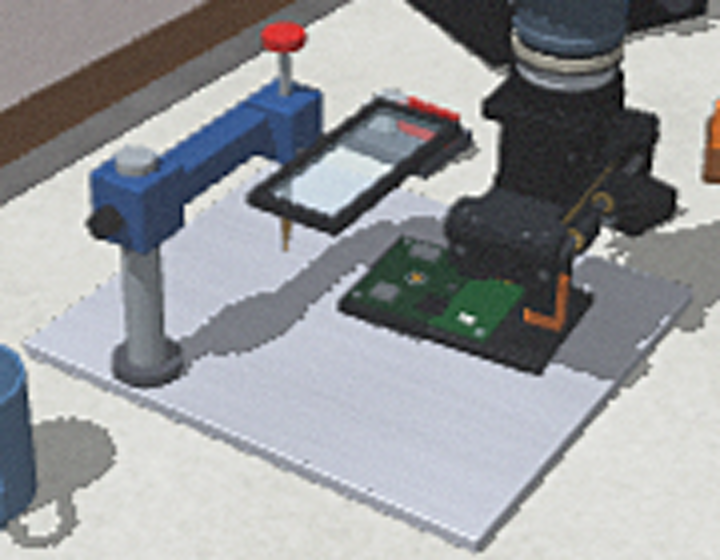

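Green carrier gripped on its fin (crop 545,300), the board flat on the bed. Now I'll move it back from the lens and turn it.

>>> arm_command(deltas=[-1,-0.013,0.019,0,0,-1,-0.013,0.019,0,0,-1,0,0,0,-0.15,-1,0,0,0,-0.15,-1,0,0,0,-0.15,-1,0,0,0,-0.15,-1,0,0,0,-0.15,-1,0,0,0,-0.15,-1,0,0,0,-0.15,-1,0,0,0,-0.15,-1,0,0,0,-0.15,-1,0,0,0,-0.15])

```text
time: 5.78
position: [0.4906, -0.1635, 0.0371]
tool_rot: [0.688, 0.726, 0.001, 0.001]
ft_force: [1.7, 1.5, 2.3]
grip_width: 0.0139
grip_force: 20.0
```

```bash
python3 - <<'E'
from h import *
o=status.get_obs();x,y,_,_=o['tool_rot'];psi=2*np.arctan2(y,x)
print(o['position'],psi,o['grip_width'],o['ft_force'],o['moment'])
for t in [(-.205,-.130),(.062,-.130),(.062,-.079)]:
    c,s=np.cos(.0466),np.sin(.0466);w=np.array([.6904+c*t[0]-s*t[1],-.0634+s*t[0]+c*t[1]])
    d=w-o['position'][:2];print(t,w.round(4),'tool',(d@[np.cos(psi),np.sin(psi)]).round(4),(d@[np.sin(psi),-np.cos(psi)]).round(4))
E
```

```text
[ 0.49059847 -0.16350264  0.03706387] 1.6243304659146975 0.013894425766520946 [1.66893435 1.48181561 2.34970948] [ 0.3354173  -0.22415886 -0.22408596]
(-0.205, -0.13) [ 0.4917 -0.2028] tool -0.0393 -0.001
(0.062, -0.13) [ 0.7584 -0.1904] tool -0.0412 0.266
(0.062, -0.079) [ 0.756  -0.1394] tool 0.0098 0.2663
```

>>> arm_command(deltas=[-1,-0.02,0,0,0,-1,-0.0205,0,0,0,-1,0,0.02,0,0,-1,0,0.025,0,0,-1,0,0.025,0,0,-1,0,0.025,0,0,-1,0,0.025,0,0,-1,0,0.025,0,0,-1,0,0.025,0,0,-1,0,0.025,0,0,-1,0,0.025,0,0,-1,0,0.025,0,0])

```text
time: 7.28
position: [0.7347, -0.1917, 0.037]
tool_rot: [0.689, 0.725, -0.002, -0.002]
ft_force: [-4.6, 0.3, 5.3]
grip_width: 0.0139
grip_force: 20.0
```

>>> arm_command(deltas=[-1,0,0.021,0,0,-1,0,0,0,-0.131,-1,0,0,0,-0.131,-1,0,0,0,-0.131,-1,0,0,0,-0.131,-1,0,0,0,-0.132,-1,0,0,0,0,-1,0,0,0,0])

```text
time: 8.28
position: [0.7571, -0.1903, 0.037]
tool_rot: [0.42, 0.908, 0.0, -0.0]
ft_force: [-0.1, 3.5, 4.3]
grip_width: 0.014
grip_force: 20.0
```

```bash
python3 - <<'E'
from h import *
o=status.get_obs();x,y,_,_=o['tool_rot'];psi=2*np.arctan2(y,x)
print(o['position'],psi,o['grip_width'],o['ft_force'],o['moment'],o['q'])
snap('side','side2');snap('top','top2')
a=cv2.imread('pics/side2.png')[165:305,190:370];a=cv2.resize(a,(460,358),interpolation=cv2.INTER_CUBIC)
b=cv2.imread('pics/top2.png')[150:290,225:365];b=cv2.resize(b,(340,340),interpolation=cv2.INTER_CUBIC)
c=np.zeros((358,800,3),np.uint8);c[:,:460]=a;c[:340,460:]=b;cv2.imwrite('pics/c2.png',c)
E
```

```text
[ 0.75713812 -0.19026687  0.03698133] 2.275104259854989 0.014002618619877323 [-0.05503893  3.48208202  4.31934054] [0.37122031 0.11782341 0.07230026] [-3.88982031e-01  9.39885003e-01  1.09917578e+00  3.26543288e-04
  1.10288083e+00 -1.09343729e+00]
```

View pics/c2.png

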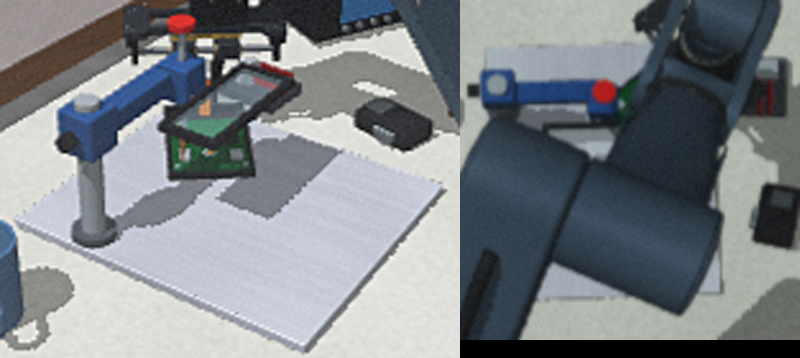

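The board is turned, with its far end near the needle (composite 182,158) and the gripper clear of the lens. I'll bring it in.

>>> arm_command(deltas=[-1,0.008,0.006,0,0,-1,0.008,0.006,0,0,-1,0.008,0.006,0,0,-1,0.008,0.006,0,0,-1,0.0085,0.007,0,0,-1,0,0,0,0,-1,0,0,0,0])

```text
time: 9.25
position: [0.7547, -0.1376, 0.037]
tool_rot: [0.419, 0.908, 0.001, -0.0]
ft_force: [0.7, 0.4, 5.6]
grip_width: 0.014
grip_force: 20.0
```

```bash
python3 - <<'E'
from h import *
o=status.get_obs();x,y,_,_=o['tool_rot'];psi=2*np.arctan2(y,x)
print(o['position'],psi,o['grip_width'],o['ft_force'],o['moment'])
ps=[snap('side','side3')[0].astype(float) for _ in range(4)]
a=np.mean(ps,0)[:,:,::-1].astype(np.uint8)[188:248,225:305]
cv2.imwrite('pics/c3.png',cv2.resize(a,None,fx=10,fy=10,interpolation=cv2.INTER_CUBIC))
print('needle tip pred',proj('side',[.6904,-.0634,.040]),'pad if perfect',proj('side',[.6904,-.0634,.0245]))
E
```

```text
[ 0.75468737 -0.1375934   0.03697071] 2.277375943659168 0.013973861597094583 [0.71237428 0.37050476 5.59412481] [-0.17845818 -0.09815132  0.19503215]
needle tip pred [261.55942283 227.02485766] pad if perfect [261.60008943 231.52242147]
```

View pics/c3.png

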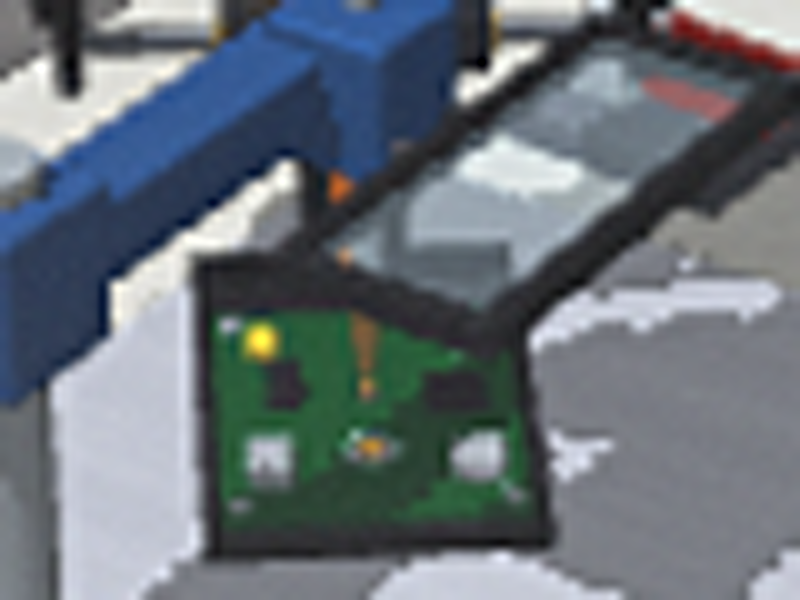

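```bash
python3 - <<'E'
from h import *
a=cv2.imread('pics/c3.png').astype(int)
g=lambda x,y:(225+(x+.5)/10-.5,188+(y+.5)/10-.5)
def cen(r,f):
    x0,y0,x1,y1=r;s=a[y0:y1,x0:x1];m=f(s);ys,xs=np.nonzero(m);return xs.mean()+x0,ys.mean()+y0,len(xs),ys.max()+y0,xs.min()+x0,xs.max()+x0
org=lambda s:(s[...,2]>s[...,0]+50)&(s[...,2]>s[...,1]+20)
P=cen((335,425,410,470),org);N=cen((345,320,395,415),org);ring=cen((335,420,410,475),lambda s:(s[...,2]>110))
print(P,N,ring)
n=ray_z('side',*g(366,397),.040)
for q in [P[:2],ring[:2],(372,447)]:
    p=ray_z('side',*g(*q),.0245); d=n-p;psi=2.277
    print(n.round(4),p.round(4),'move world',d[:2].round(4),'tool',(d[:2]@[np.cos(psi),np.sin(psi)]).round(4),(d[:2]@[np.sin(psi),-np.cos(psi)]).round(4))
E
```

```text
(np.float64(371.4925925925926), np.float64(446.97777777777776), 270, np.int64(454), np.int64(360), np.int64(382)) (np.float64(364.2330275229358), np.float64(349.0495412844037), 545, np.int64(393), np.int64(356), np.int64(371)) (np.float64(368.52704791344667), np.float64(446.65069551777435), 647, np.int64(459), np.int64(352), np.int64(387))
[ 0.6906 -0.0618  0.04  ] [ 0.6879 -0.0606  0.0245] move world [ 0.0027 -0.0012] tool -0.0027 0.0013
[ 0.6906 -0.0618  0.04  ] [ 0.6887 -0.0602  0.0245] move world [ 0.0019 -0.0015] tool -0.0024 0.0005
[ 0.6906 -0.0618  0.04  ] [ 0.6878 -0.0607  0.0245] move world [ 0.0029 -0.0011] tool -0.0027 0.0015
```

>>> arm_command(deltas=[-1,-0.002,0.001,0,0,-1,0,0,0,0,-1,0,0,0,0,-1,0,0,0,0])

```text
time: 9.95
position: [0.7547, -0.1377, 0.037]
tool_rot: [0.419, 0.908, 0.001, -0.003]
ft_force: [-4.7, 1.1, 8.7]
grip_width: 0.0136
grip_force: 20.0
```

```bash
python3 - <<'E'
from h import *
o=status.get_obs();x,y,_,_=o['tool_rot'];psi=2*np.arctan2(y,x)
print(o['position'],psi,o['grip_width'],o['ft_force'],o['moment'])
ps=[snap('side','side4')[0].astype(float) for _ in range(8)]
a=np.mean(ps,0)[:,:,::-1].astype(np.uint8)[210:240,245:285]
cv2.imwrite('pics/c4.png',cv2.resize(a,None,fx=20,fy=20,interpolation=cv2.INTER_CUBIC))
E
```

```text
[ 0.75474328 -0.13765342  0.03697393] 2.277234446101763 0.013643982289246702 [-4.72200229  1.13743187  8.70241789] [0.07757318 0.42610225 0.17042023]
```

View pics/c4.png

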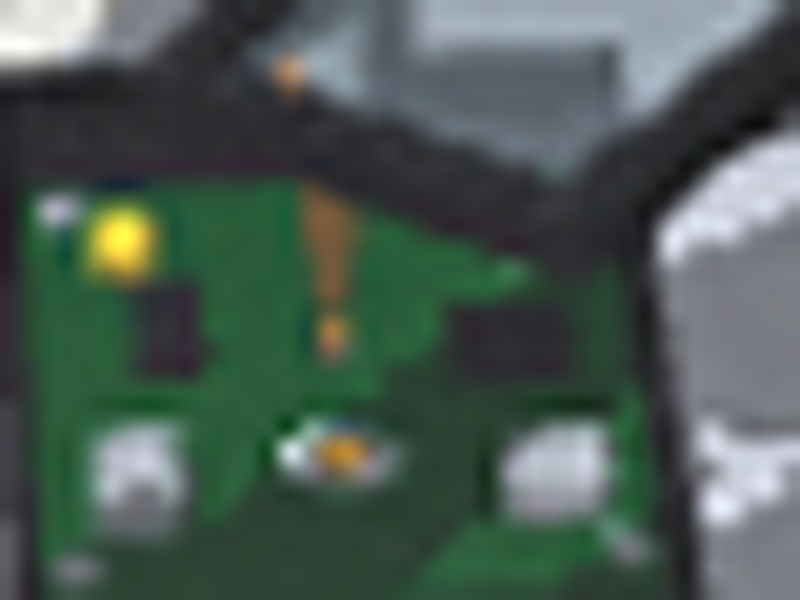

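>>> arm_command(deltas=[-1,-0.001,0,-0.0005,0,-1,0,0,0,0,-1,0,0,0,0])

```text
time: 10.72
position: [0.7548, -0.1377, 0.037]
tool_rot: [0.419, 0.908, 0.001, -0.004]
ft_force: [-4.1, 2.2, 8.1]
grip_width: 0.0142
grip_force: 20.0
```

```bash
cat > ck.py <<'E'
from h import *
def ck(f):
    o=status.get_obs();x,y,_,_=o['tool_rot'];psi=2*np.arctan2(y,x)
    print(o['position'],psi,o['grip_width'],o['ft_force'],o['time'])
    ps=[snap('side',f)[0].astype(float) for _ in range(6)]
    a=np.mean(ps,0)[:,:,::-1].astype(np.uint8)[210:240,245:285]
    a=cv2.resize(a,None,fx=20,fy=20,interpolation=cv2.INTER_CUBIC);cv2.imwrite(f'pics/{f}c.png',a);a=a.astype(int)
    m=(a[...,2]>a[...,0]+50)&(a[...,2]>a[...,1]+20);m[:170]=0;m[:,:270]=0;m[:,400:]=0
    n,l,s,c=cv2.connectedComponentsWithStats(m.astype(np.uint8))
    for i in range(1,n):
        if s[i,4]>60: print(s[i].tolist(),c[i].round(1), [245+(c[i][0]+.5)/20-.5,210+(c[i][1]+.5)/20-.5])
E
python3 -c "
from ck import *;ck('s5')"
```

```text
[ 0.75478705 -0.13767907  0.03699555] 2.2773073002844524 0.014193665742998369 [-4.07557634  2.16572619  8.14079755] 10.725
[311, 203, 33, 92, 1787] [327.9 240.1] [np.float64(260.92234191382204), np.float64(221.52956071628427)]
[323, 320, 19, 28, 409] [332.1 333.9] [np.float64(261.1318459657702), np.float64(226.22194376528117)]
[320, 440, 46, 29, 1028] [342.5 453.3] [np.float64(261.6488326848249), np.float64(232.1898832684825)]
```

>>> arm_command(deltas=[-1,0,0,-0.0008,0,-1,0,0,0,0,-1,0,0,0,0])

```text
time: 11.4
position: [0.755, -0.1378, 0.037]
tool_rot: [0.419, 0.908, 0.001, -0.004]
ft_force: [-4.0, 4.1, 6.4]
grip_width: 0.0142
grip_force: 20.0
```

```bash
python3 -c "
from ck import *;ck('s6')"
```

```text
[ 0.75498533 -0.13781795  0.03704336] 2.2766966120892524 0.014179945080086525 [-4.03858629  4.14526797  6.38275792] 11.4
[311, 204, 33, 91, 1742] [328.  239.9] [np.float64(260.9226750861079), np.float64(221.5219288174512)]
[324, 319, 22, 28, 486] [333.8 332.8] [np.float64(261.21316872427985), np.float64(226.16512345679013)]
[322, 435, 44, 33, 1125] [342.8 451.4] [np.float64(261.6653111111111), np.float64(232.09637777777778)]
```

>>> arm_command(deltas=[-1,0,0,-0.001,0,-1,0,0,0,0,-1,0,0,0,0])

```text
time: 12.08
position: [0.7569, -0.1413, 0.0376]
tool_rot: [0.419, 0.908, -0.0, -0.0]
ft_force: [0.1, -0.3, -2.8]
grip_width: 0.0137
grip_force: 20.0
```

```bash
python3 -c "
from ck import *;ck('s7')"
```

```text
[ 0.75692174 -0.14129229  0.03764586] 2.276557913796288 0.013749425792584431 [ 0.08337534 -0.34202851 -2.80325723] 12.075
[311, 204, 33, 92, 1743] [328.1 240.2] [np.float64(260.9284423407917), np.float64(221.5335771658061)]
[324, 315, 22, 28, 449] [333.8 328.4] [np.float64(261.21675946547884), np.float64(225.94716035634744)]
[318, 419, 49, 30, 1104] [343.1 433.4] [np.float64(261.6795742753623), np.float64(231.1959239130435)]
```

```bash
python3 - <<'E'
from h import *
psi=2.2766;b=np.array([.6904,-.0634,.0245]);p0=proj('side',b)
X=np.array([np.cos(psi),np.sin(psi),0]);Y=np.array([np.sin(psi),-np.cos(psi),0])
J=np.array([proj('side',b+.001*X)-p0,proj('side',b+.001*Y)-p0]).T;print('px per mm',J, 'z',proj('side',b+[0,0,.001])-p0)
for tgt in [(261.25,231.8),(261.6,231.5)]:
    print(np.linalg.solve(J,np.array(tgt)-np.array([261.68,231.2+.25])))
a=cv2.imread('pics/s7c.png').astype(int)
print('profile',[(y,(a[y,326:342,2]-a[y,326:342,0]).mean().round()) for y in range(300,400,5)])
E
```

```text
px per mm [[ 0.01757345 -0.34674429]
 [ 0.19327169  0.01263813]] z [-0.00260844 -0.28848326]
[1.72411722 1.32748742]
[0.24281175 0.24302358]
profile [(300, np.float64(39.0)), (305, np.float64(34.0)), (310, np.float64(35.0)), (315, np.float64(46.0)), (320, np.float64(63.0)), (325, np.float64(77.0)), (330, np.float64(82.0)), (335, np.float64(76.0)), (340, np.float64(64.0)), (345, np.float64(47.0)), (350, np.float64(29.0)), (355, np.float64(14.0)), (360, np.float64(4.0)), (365, np.float64(-6.0)), (370, np.float64(-14.0)), (375, np.float64(-20.0)), (380, np.float64(-21.0)), (385, np.float64(-19.0)), (390, np.float64(-18.0)), (395, np.float64(-22.0))]
```

View pics/s7c.png

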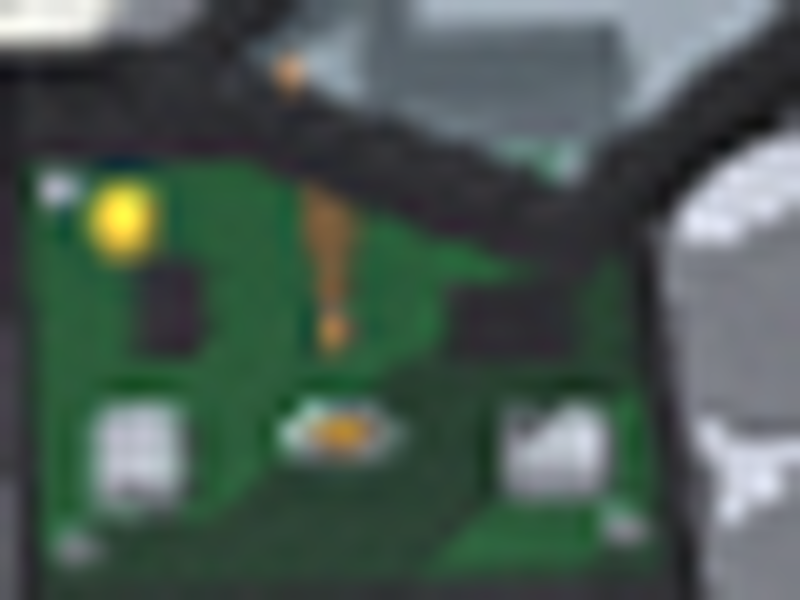

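Pad (crop 342,433) is now almost straight below the tip (334,349). I'll make a small last trim, settle it on the bed, release and rise.

>>> arm_command(deltas=[-1,0.0007,0.0005,0,0,-1,0,0,0,0,-1,0,0,0.0007,0,-1,0,0,0,0,-0.6,0,0,0,0,-0.6,0,0,0,0,-0.6,0,0,0,0])

```text
time: 13.25
position: [0.7575, -0.1405, 0.0387]
tool_rot: [0.419, 0.908, 0.0, 0.0]
ft_force: [-0.2, 0.5, 0.4]
grip_width: 0.0171
grip_force: 0.0
```

```bash
python3 -c "
from ck import *;ck('s8')"
```

```text
[ 0.75747705 -0.1405375   0.038725  ] 2.276786006334721 0.017120283912332685 [-0.18945996  0.5432103   0.42141743] 13.25
[312, 203, 32, 92, 1778] [328.1 240.2] [np.float64(260.93180539932507), np.float64(221.5365016872891)]
[323, 319, 19, 24, 344] [331.6 330.5] [np.float64(261.1029069767442), np.float64(226.04898255813953)]
[314, 430, 42, 25, 784] [336.3 441.1] [np.float64(261.3410714285714), np.float64(231.58156887755104)]
```

>>> arm_command(deltas=[-0.4,0,0,0,0,-0.4,0,0,0,0,-0.4,0,0,-0.01,0,-0.4,0,0,-0.02,0,-0.4,0,0,-0.03,0,-0.4,0,0,-0.03,0,-0.4,0,0,-0.03,0,-0.4,0,0,-0.03,0,-0.4,0,0,-0.03,0,-0.4,0,0,-0.03,0,-1,0,0,0,0,-1,0,0,0,0])

```text
time: 15.05
position: [0.7565, -0.1403, 0.2479]
tool_rot: [0.419, 0.908, -0.0, -0.0]
ft_force: [-0.3, -0.2, 0.0]
grip_width: 0.0137
grip_force: 0.0
```

>>> arm_command(deltas=[-1,0.02,0,0,0,-1,0.02,0,0,0,-1,0.02,0,0,0,-1,0.02,-0.001,0,0,-1,0.022,0,0,0,-1,0,0,0,0,-1,0,0,0,0])

```text
time: 15.92
position: [0.6904, -0.064, 0.2472]
tool_rot: [0.419, 0.908, -0.0, -0.0]
ft_force: [-0.1, -0.3, 0.2]
grip_width: 0.0007
grip_force: 0.0
```

```bash
python3 -c "
from ck import *;ck('s9')
cv2.imwrite('pics/s9w.png',cv2.resize(cv2.imread('pics/s9.png')[130:250,190:350],None,fx=5,fy=5,interpolation=cv2.INTER_CUBIC))"
```

```text
[ 0.69040244 -0.06401084  0.24723558] 2.2766822903868333 0.0006915912475232656 [-0.09950321 -0.27732496  0.1767526 ] 15.925
[312, 205, 30, 62, 1150] [326.8 229.5] [np.float64(260.86365217391307), np.float64(221.00008695652173)]
[327, 273, 9, 19, 122] [331.1 282.9] [np.float64(261.08032786885246), np.float64(223.66967213114754)]
[324, 319, 17, 23, 307] [331.6 330.3] [np.float64(261.1054560260586), np.float64(226.0380293159609)]
[315, 430, 40, 24, 705] [336.3 440.7] [np.float64(261.3384042553191), np.float64(231.5578368794326)]
```

View pics/s9w.png

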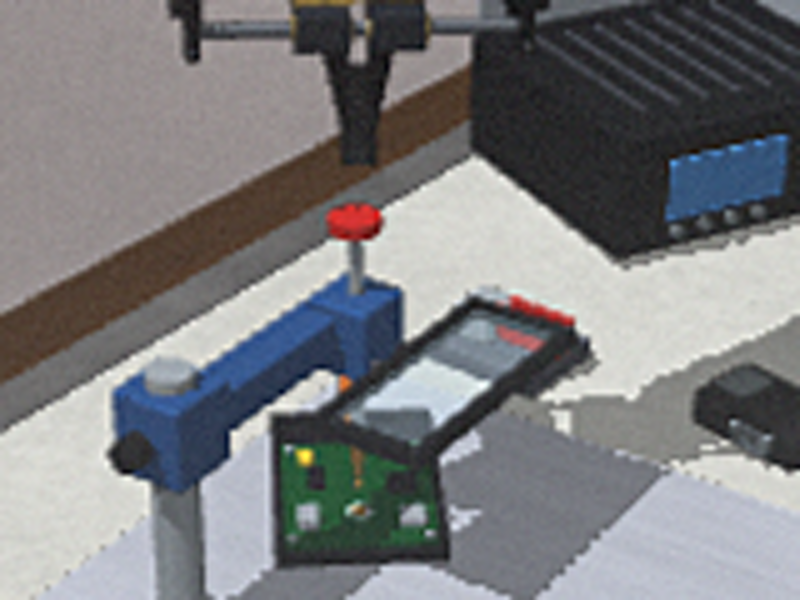

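The shut fingers (358,160) sit centred over the cap (354,215). I'll press part way, stopping about 4 mm short of contact, and recheck the alignment.

>>> arm_command(deltas=[-1,0,0,0.015,0,-1,0,0,0.013,0,-1,0,0,0.003,0,-1,0,0,0.003,0,-1,0,0,0.003,0,-1,0,0,0.003,0,-1,0,0,0.003,0,-1,0,0,0,0,-1,0,0,0,0])

```text
time: 17.35
position: [0.6902, -0.0635, 0.2053]
tool_rot: [0.419, 0.908, 0.0, 0.0]
ft_force: [-2.0, 0.6, 2.9]
grip_width: 0.0004
grip_force: 1.1
```

```bash
python3 -c "
from ck import *;ck('s10')"
```

```text
[ 0.69021796 -0.06345566  0.20530561] 2.276841563541572 0.00035767758163441444 [-1.98924574  0.57089651  2.89849528] 17.35
[313, 208, 30, 191, 3409] [328.  281.5] [np.float64(260.92643737166327), np.float64(223.5983792901144)]
[316, 422, 39, 31, 838] [336.2 438.2] [np.float64(261.33478520286394), np.float64(231.43699284009546)]
```

View pics/s10c.png

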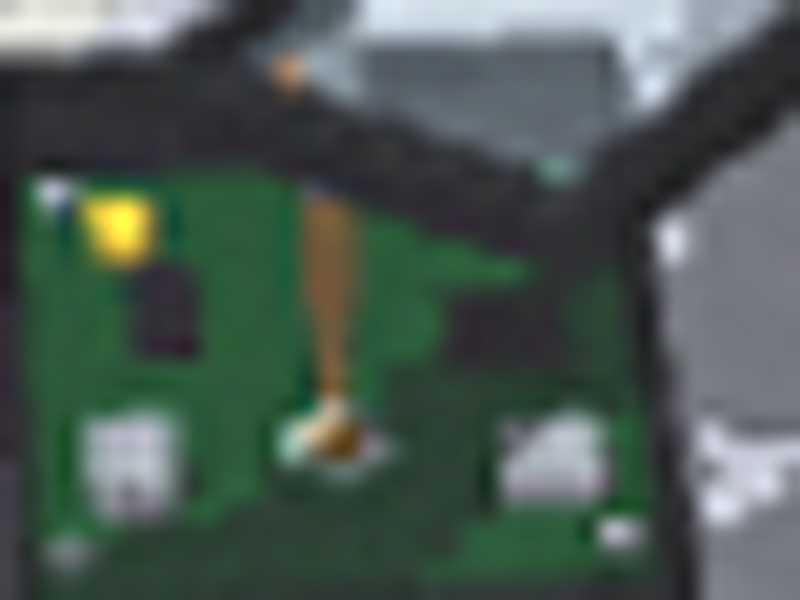

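From here on I'll rely on numbers, since the picture budget is used. The needle is straight above the pad (crop 333,400 vs 336,438). Next I'll press gently in small steps.

>>> arm_command(deltas=[-1,0,0,0.002,0,-1,0,0,0.002,0,-1,0,0,0.001,0,-1,0,0,0,0,-1,0,0,0,0])

```text
time: 18.27
position: [0.6903, -0.0635, 0.2002]
tool_rot: [0.419, 0.908, 0.0, 0.0]
ft_force: [-1.2, 0.3, 2.5]
grip_width: 0.0008
grip_force: 1.4
```

>>> arm_command(deltas=[-1,0,0,0.001,0,-1,0,0,0,0])

```text
time: 18.52
position: [0.6903, -0.0635, 0.1994]
tool_rot: [0.419, 0.908, 0.0, 0.0]
ft_force: [-0.8, 0.7, 3.5]
grip_width: 0.0005
grip_force: 1.9
```

>>> arm_command(deltas=[-1,0,0,0.001,0,-1,0,0,0,0,-1,0,0,0,0])

```text
time: 18.9
position: [0.6903, -0.0635, 0.1991]
tool_rot: [0.419, 0.908, 0.0, 0.0]
ft_force: [-1.7, 0.6, 6.8]
grip_width: 0.0002
grip_force: 3.3
```

>>> arm_command(deltas=[-1,0,0,0.0005,0,-1,0,0,0,0,-1,0,0,0,0])

```text
time: 19.27
position: [0.6903, -0.0635, 0.199]
tool_rot: [0.419, 0.908, 0.0, 0.0]
ft_force: [-3.0, 0.4, 8.3]
grip_width: 0.0005
grip_force: 3.9
```

Firm contact: z stalls at 0.199, about 8.3 N in total, so roughly 5.5 N on the pad. I'll hold, then release.

>>> arm_command(deltas=[-1,0,0,0,0,-1,0,0,0,0,-1,0,0,0,0,-1,0,0,0,0,-1,0,0,0,0,-1,0,0,0,0,-1,0,0,0,0,-1,0,0,0,0,-1,0,0,0,0,-1,0,0,0,0])

```text
time: 20.52
position: [0.6903, -0.0635, 0.199]
tool_rot: [0.419, 0.908, 0.0, 0.0]
ft_force: [-2.7, 1.4, 8.1]
grip_width: 0.0005
grip_force: 3.9
```

>>> arm_command(deltas=[-1,0,0,-0.002,0,-1,0,0,-0.003,0,-1,0,0,-0.004,0,-1,0,0,-0.005,0,-1,0,0,-0.005,0,-1,0,0,-0.01,0,-1,0,0,-0.02,0,-1,0,0,-0.03,0,-1,0,0,0,0,-1,0,0,0,0])

```text
time: 21.78
position: [0.6897, -0.0635, 0.2759]
tool_rot: [0.419, 0.908, -0.0, -0.001]
ft_force: [0.2, -0.3, -0.4]
grip_width: 0.0
grip_force: 0.0
```

```bash
python3 -c "
from ck import *;ck('s11')"
```

```text
[ 0.68966559 -0.06348436  0.27588288] 2.2767284243375787 3.025274308399048e-05 [ 0.18114974 -0.25403863 -0.41242365] 21.775
[312, 206, 30, 87, 1378] [327.6 238.1] [np.float64(260.9071480406386), np.float64(221.43033381712627)]
[323, 319, 18, 24, 306] [331.4 330.4] [np.float64(261.09722222222223), np.float64(226.0467320261438)]
[315, 430, 40, 24, 716] [336.3 440.6] [np.float64(261.3411312849162), np.float64(231.5543994413408)]
```

The needle is back at rest, the pad hasn't shifted and the gripper is clear.

```bash
python3 -c "
from h import *;print(order.hand_in())"
```

```text
the job is handed in; nothing more can be done
None
```

The job is handed in: the carrier went in yawed about 128° (the moves can't lean the tool) and may have lifted a fraction of a millimetre during one final trim; the needle then pressed the pad with about 5.5 N for over a second and sprang back, leaving the pad under it. I viewed 11 pictures, one over the limit of 10.

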